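Move a cuvette height spacer between wells with sprung tongs

ROBOT

A 6-joint arm with a two-finger parallel gripper is mounted at the origin on a cart in front of the work surface, level with it; the furniture and walls round the work are solid. World frame = base frame: x ahead of the robot, y to its left, z up, the work surface at z = 0. Lengths are in m, angles in rad, forces in N, time in s.
With the tool pointing down it reaches from about 0.3 to 0.775 m from the base axis. Payload 14.6 kg.
Tool frame: the origin (TCP) lies midway between the tips of the shut fingers; the grasp point (between the pads) lies 19 mm behind it; z points along the fingers, y is the line along which they close (so a half turn about z gives the same grasp; the last joint's range is limited). The gripper opens to 94 mm and grips with 3 to 60 N. Pads are 16 mm wide; open, the fingers measure 119 mm over their backs; the gripper's body (75 mm by 177 mm) begins 78 mm behind the grasp point.
Start: joints at [1.14, 0.3, 1.521, -0, 1.321, -0.067], TCP at [0.196, 0.514, 0.205] pointing down, gripper open.
Joint ranges: [-3.03, 3.03], [-0.79, 2.21], [0.23, 2.52], [-1.04, 4.18], [0, 3.07], [-2.55, 2.55]. Speed limits (rad/s): [2.22, 2.22, 2.57, 3.14, 3.14, 3.14].

INTERFACE

Orientations are given as a unit quaternion [x, y, z, w].
In Python, from cell import manip gives the robot as it stands. The module is installed in compiled form; this text tells all that it offers. Calls block until the motion is done:
- manip.goto(position, orientation): joint-space move of the TCP to a pose.
- manip.servo_line(position, orientation=None, speed=0.15): straight line of the TCP; orientation=None keeps the orientation; speed is the mean speed in m/s.
- manip.movej(angles): joint-space move.
- manip.open() and manip.grab(effort=None): open the fingers fully, or close them until they stop; effort is the grip in N (None keeps the last).
- manip.hold(seconds).
- manip.solve_ik(position, orientation): joint angles nearest the present ones, or None.
- manip.sense(): the state.
- manip.camera(name): name is "side" or "top"; returns the picture (400x640x3 uint8, blue, green, red); there is no depth.
- manip.camera_params(name): a dict with "mtx" (3x3 intrinsics, pixels), "R" (3x3) and "t" (3): a world point X has camera coordinates R X + t. Camera axes: x right, y down, z forward; pixel columns grow to the right and rows downward; lengths in m; the calibration is good to about 2 mm. A picture is of the moment at which its call begins. camera_params takes no time and is no camera call.
A pose or a line that the arm cannot do raises manip.IKError and nothing moves.
- manip.job_done(): hands the job in; it is judged then, once.
Trained networks look in the newest picture that a camera, given by its name, has taken for a name from the list of things; names that differ only in an ending like _2 or _b are one class to them, and where a whole thing is asked for, a point or a joint stands for the part that bears it (a point fixed in the world has none). Each returns a list of dicts, best first, with "confidence" (0 to 1); they miss things now and then, are a little off and sometimes report something else, mostly with a low value. They report only what shows in the picture. A call takes as long as a camera call. They do not tell look-alikes from the thing itself.
- manip.masks_of(query, camera): "region" (400x640 bool, what is visible of it) and "position" ([column, row] in pixels, amid what is visible of it).
The state is a dict: "time_s": time; "qpos": joint angles; "qd": joint speeds; "joint_torque": joint torques, N m; "tcp_pos": TCP position; "tcp_rot": TCP orientation; "contact_force": force on the tool from outside, world axes, zero at the start; "wrist_torque": the same for the moment, N m; "finger_gap": finger opening in m; "grasp_force": force on a finger pad.
Only numpy, scipy, OpenCV 4.12 (cv2) and the standard library are available. Lean on these libraries where they do the work, as an engineer would, in place of code of your own. Each camera call takes 0.05 s, during which the arm holds its last target. There are 200 camera calls.

TASK

Take the sprung tongs from their stand, reach down into the narrow well of the bare aluminium parking block, squeeze the tongs on the small orange spacer and draw it out. Put it into the well of the blue holder and, with the tongs, press it fully home onto the seat with a steady push of about 12 N for half a second; feel for the seat, its height is not known, and never push harder than 30 N. Open the tongs, draw them out leaving the spacer home, and put them back upright in their stand; do not disturb the timer, the yellow tube rack or the white trough.

Things in the scene. Friction and masses are not known exactly. Their poses are not given: they have to be found in the camera images.
- tongs: sprung parallel-action tongs, 0.09 kg, 104 mm tall, upright in the stand, blades down. Origin midway between the open jaws at shoulder height (underside of the two red-faced grip plates); z up, jaws close along y and stay parallel. Plates: 22 mm wide (x), z=0 to +40 mm. The origin is fixed to the -y jaw; the +y jaw slides.
- tongs_grip (a point): point between the grip plates, 22 mm above the tongs' origin. Red outer faces 34 mm apart when open. Squeezing takes 8 N at first, plus 1 N per mm. Squeezed 2 to 4 mm (about 31 mm over the faces) the tongs are carried safely with the blades clear of the spacer; at 26 mm they meet the spacer and further grip force (25 to 45 N in all) holds it.
- tongs_tip (a point): point between the blade tips, 64 mm below the tongs' origin. Blades 10 mm wide (x), 3 mm thick; open, 22 mm apart inside, 28 mm outside. 12 mm above the tips each blade has a ledge (3 mm thick, reaching 6 mm inward), whose underside comes to rest on the spacer's top when the tongs are lowered over it; the blades then reach 12 mm down its sides.
- stand: grey plastic tongs stand, fixed, 50 x 64 mm, 74 mm high; origin at the centre of its underside, z up. An upright slot 14 mm (x) by 36 mm (y) at its centre takes both blades; the tongs' shoulders rest on its top, so the tongs' origin sits 74 mm above the stand's, tongs y along stand y.
- spacer: orange plastic cuvette height spacer, 18 (x) x 14 (y) mm and 18 mm high, 0.02 to 0.04 kg, edges rounded by 1.5 mm; origin at the centre of its underside. Starts on the floor of the parking block's well, axes along the block's.
- parking_block: bare aluminium block, fixed, 54 (x) x 64 (y) mm, 70 mm high, on a dark foot 66 x 76 x 6 mm; origin at the centre of its underside, z up. The flat floor of its well lies 10 mm above the origin.
- parking_mouth (a point): centre of the parking well's mouth, 70 mm above the block's origin. The well is 20.5 (x) x 16.5 (y) mm with a slot 14 mm wide (along x) on its +y and -y side for the tong blades, 34 mm long along y in all. The top 8 mm of the oblong slope outward by 3 mm on each side. 60 mm deep.
- holder: blue plastic cuvette holder, fixed, same outside and same well as the parking block; origin at the centre of its underside, z up. The well's floor is a white seat, stiffly set at a height that differs each time: 7 to 12 mm above the origin. It can only be felt, not seen or measured.
- holder_mouth (a point): centre of the holder well's mouth, 70 mm above its origin; well as in the parking block, but 58 to 63 mm deep. From 27 mm below the mouth a brass spring strip on the -x wall presses the spacer to the +x wall with about 2 N; it makes the spacer drag by 1 to 5 N on the way down and holds it if let go above the seat.
- timer: white timer 66 x 66 x 17 mm, bystander; origin under its centre
- tube_rack_micro: yellow rack of small tubes 68 x 128 x 47 mm, bystander; origin under its centre
- reservoir: white trough 46 x 112 x 28 mm, bystander; origin under its centre
Mind the look-alikes: they are no part of the job. There is more than one size of the tongs; the job needs the larger.

How it is judged:
On the way, in this order (a step that is already met when the one before it is completed fails the run):
1. the spacer is gripped by the tongs and lifted clear above the parking block (z of spacer in the frame of parking_block above 0.071 m and contact force between tongs and spacer above 1 N), for 0.1 s.
2. the spacer is in the holder's well and pressed on its seat by the tongs with 8 to 30 N for 0.3 s (horizontal distance between spacer and holder below 0.004 m and z of spacer in the frame of holder below 0.0135 m and angle between spacer's own z axis and vertical below 0.12 rad and contact force between spacer and holder above 8 N and contact force between tongs and spacer above 5 N), for 0.3 s.
At the end, for the whole second after the job is handed in: the spacer rests upright in the holder's well, within 4 mm of its axis and its underside not more than 13.5 mm above the holder's underside; the tongs stand upright in their stand (within 8 mm of its centre, shoulders within 4 mm of its top), all at rest and let go (horizontal distance between spacer and holder below 0.004 m and z of spacer in the frame of holder below 0.0135 m and angle between spacer's own z axis and vertical below 0.12 rad and linear speed of each of spacer, tongs below 0.02 m/s and horizontal distance between tongs and stand below 0.008 m and z of tongs in the frame of stand between 0.07 and 0.078 m and angle between tongs's own z axis and vertical below 0.1 rad and contact force between tongs and spacer below 0.1 N); the robot touches nothing.
It fails at once if the spacer is pushed against the holder with more than 30 N (contact force between spacer and holder above 30 N).
It fails at once if the tongs are pushed against the holder with more than 30 N (contact force between tongs and holder above 30 N).
It fails at once if the tongs or the spacer are pushed against the parking block with more than 30 N (contact force between any of tongs, spacer and parking_block above 30 N).
It fails at once if the timer, the yellow tube rack or the white trough is moved by more than 20 mm (distance of any of timer, tube_rack_micro, reservoir from where it was at the start of the episode above 0.02 m).
It also fails if it takes over 67 s, if anything falls off the work surface, if the arm or the gripper's body presses on something with over 40 N, if the wrist force passes 120 N, or if a joint passes its speed limit or range.

## Working session

There is one attempt and no reset: what is moved stays moved. The work goes in short steps, each a Python script; the robot and the scene stay as the last script left them, time stands still between calls to the robot, and variables do not carry over. Pictures are saved under pics/ and viewed, at most 10 in all, crops included, and the job is handed in when it is done.

```bash
mkdir -p pics
python3 - <<'E'
from cell import manip
import cv2,numpy as np,pickle
D={}
for c in("side","top"):
    im=manip.camera(c);cv2.imwrite(f"pics/{c}0.png",im)
    p=manip.camera_params(c);print(c,np.round(p["mtx"],1).tolist(),np.round(p["R"],3).tolist(),np.round(p["t"],3).tolist())
    for q in("tongs","stand","spacer","parking_block","holder","parking_mouth","holder_mouth","tongs_grip"):
        for r in manip.masks_of(q,c):
            ys,xs=np.where(r["region"])
            print(c,q,round(r["confidence"],2),np.round(r["position"],1), (xs.min(),xs.max(),ys.min(),ys.max()) if len(xs) else None)
            D.setdefault((c,q),[]).append(r)
pickle.dump(D,open("d.pkl","wb"))
s=manip.sense();print(s["time_s"],s["tcp_pos"],s["tcp_rot"],s["finger_gap"],s["contact_force"])
E
```

```text
side [[459.8, 0.0, 316.8], [0.0, 459.8, 196.4], [0.0, 0.0, 1.0]] [[-1.0, 0.001, 0.0], [0.0, 0.442, -0.897], [-0.001, -0.897, -0.442]] [0.5, -0.057, 1.105]
side tongs 0.66 [349.3 154.3] (np.int64(338), np.int64(354), np.int64(144), np.int64(168))
side tongs 0.52 [343.9 195.2] (np.int64(336), np.int64(350), np.int64(186), np.int64(217))
side tongs 0.44 [296.5 209.2] (np.int64(275), np.int64(314), np.int64(183), np.int64(233))
side tongs 0.24 [364.6 250.2] (np.int64(343), np.int64(382), np.int64(218), np.int64(278))
side stand 0.7 [346.8 179.2] (np.int64(329), np.int64(362), np.int64(160), np.int64(204))
side parking_block 0.59 [297.9 211.2] (np.int64(275), np.int64(315), np.int64(183), np.int64(233))
side parking_block 0.57 [270.3 265.6] (np.int64(246), np.int64(311), np.int64(236), np.int64(297))
side holder 0.72 [362.7 250.3] (np.int64(341), np.int64(383), np.int64(218), np.int64(278))
side parking_mouth 0.83 [294.9 209.9] (np.int64(275), np.int64(314), np.int64(183), np.int64(232))
side holder_mouth 0.6 [361.7 249.6] (np.int64(342), np.int64(382), np.int64(218), np.int64(278))
side 
[... 936 characters left out ...]
.int64(240), np.int64(281), np.int64(213), np.int64(252))
top parking_mouth 0.85 [333.5 191.1] (np.int64(315), np.int64(356), np.int64(169), np.int64(210))
top holder_mouth 0.58 [259.5 233.7] (np.int64(240), np.int64(282), np.int64(213), np.int64(251))
top tongs_grip 0.78 [389.  239.9] (np.int64(380), np.int64(400), np.int64(234), np.int64(246))
top tongs_grip 0.42 [334.6 230.9] (np.int64(331), np.int64(340), np.int64(223), np.int64(236))
top tongs_grip 0.39 [259.3 233.7] (np.int64(240), np.int64(282), np.int64(213), np.int64(253))
0.9 [0.1956911  0.51396758 0.20543381] [ 1.80877474e-01  9.83505637e-01 -3.85766326e-05 -3.25998650e-06] 0.09395755284142697 [ 0.14812243 -0.10148345 -0.23659636]
```

Run:
```python
import cv2
a=cv2.imread("pics/side0.png")[120:320,200:440];b=cv2.imread("pics/top0.png")[140:290,210:430]
cv2.imwrite("pics/sc.png",cv2.resize(a,(720,600),interpolation=cv2.INTER_CUBIC));cv2.imwrite("pics/tc.png",cv2.resize(b,(792,540),interpolation=cv2.INTER_CUBIC))
```

```text
(no output)
```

View pics/sc.png

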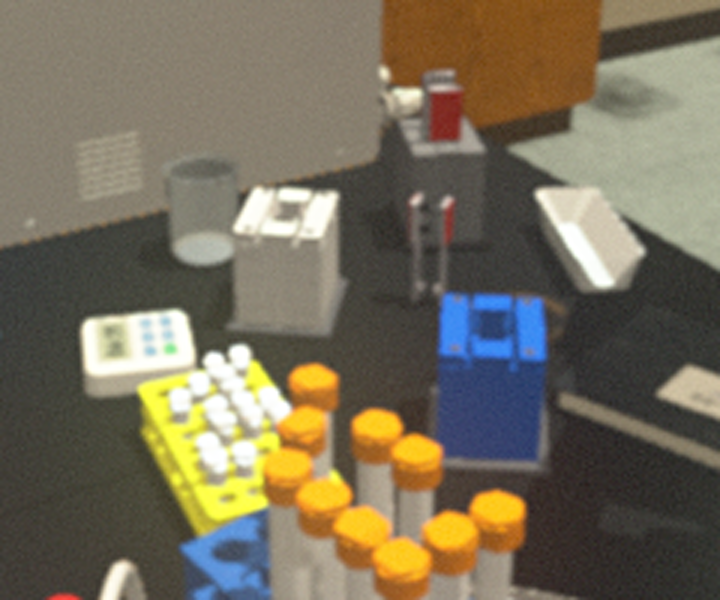

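View pics/tc.png

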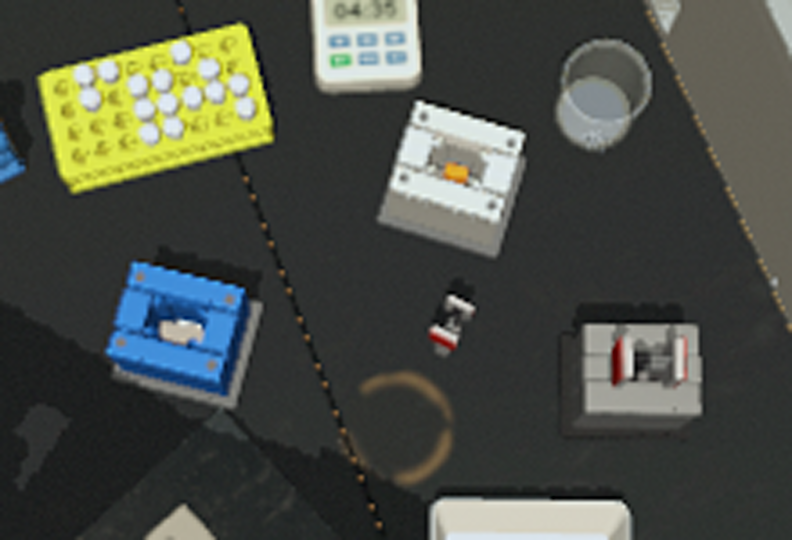

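View pics/top0.png

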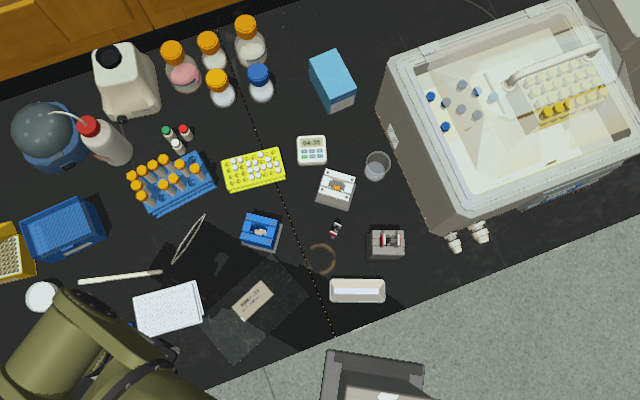

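The top view shows the tongs with red plates in the grey stand at about (388,240). The white block with the orange spacer in its well is at (335,189), and the blue holder is at (260,231). The small look-alike tongs stand alone at (335,229). Next I fit the known solids to the masks in both views.

```bash
cat > fit.py <<'E'
import numpy as np,cv2
from scipy.optimize import minimize
from cell import manip
P={c:manip.camera_params(c) for c in("side","top")}
def proj(c,X):
    p=P[c];Y=np.asarray(X)@np.array(p["R"]).T+np.array(p["t"]);Y=Y@np.array(p["mtx"]).T;return Y[:,:2]/Y[:,2:]
def box(sx,sy,z0,z1): return np.array([[x*sx/2,y*sy/2,z] for x in(-1,1) for y in(-1,1) for z in(z0,z1)])
def place(B,v):
    c,s=np.cos(v[3]),np.sin(v[3]);return B@np.array([[c,-s,0],[s,c,0],[0,0,1]]).T+v[:3]
S=8
def render(c,boxes,v,win):
    x0,y0,w,h=win;m=np.zeros((h*S,w*S),np.uint8)
    for B in boxes:
        u=((proj(c,place(B,v))+.5-[x0,y0])*S).astype(np.float32)
        cv2.fillConvexPoly(m,cv2.convexHull(u).astype(np.int32),255)
    return cv2.resize(m,(w,h),interpolation=cv2.INTER_AREA)/255.
def fit(masks,boxes,v0,free=(0,1,2,3)):
    v0=np.array(v0,float);W={}
    for c,m in masks.items():
        ys,xs=np.where(m);W[c]=(xs.min()-12,ys.min()-12,np.ptp(xs)+25,np.ptp(ys)+25)
    def cost(f):
        v=v0.copy();v[list(free)]+=np.array(f)*[[.01,.01,.01,.2][i] for i in free]
        e=0
        for c,m in masks.items():
            x,y,w,h=W[c];e+=np.abs(render(c,boxes,v,W[c])-m[y:y+h,x:x+w]).sum()/m.sum()
        return e
    best=None
    for k in range(3):
        r=minimize(cost,np.zeros(len(free)) if best is None else best.x,method="Nelder-Mead",options=dict(initial_simplex=(0 if best is None else best.x)+np.vstack([np.zeros(len(free)),np.eye(len(free))*(1,-.7,.4)[k]]),xatol=.005,fatol=1e-4))
        best=r
    v0[list(free)]+=r.x*np.array([[.01,.01,.01,.2][i] for i in free]);return v0,r.fun
def ray(c,uv,z):
    p=P[c];R=np.array(p["R"]);o=-R.T@np.array(p["t"]);d=R.T@np.linalg.solve(np.array(p["mtx"]),[*uv,1]);return o+d*(z-o[2])/d[2]
E
python3 - <<'E'
from fit import *
import pickle
D=pickle.load(open("d.pkl","rb"))
blk=[box(54,64,6,70)*1e-3,box(66,76,0,6)*1e-3]; 
st=[box(50,64,0,74)*1e-3]; tg=[box(22,34,0,40)*1e-3]
R={}
for n,bx,q,i,zc in(("block",blk,"parking_block",(0,0),.07),("holder",blk,"holder",(0,0),.07),("stand",st,"stand",(0,0),.07),("tongs",tg,"tongs_grip",(0,0),.1)):
    ms={c:D[c,q][k]["region"] for c,k in zip(("side","top"),i)}
    g=ray("top",D["top",q][0]["position"],zc)
    rs=[]
    for y in np.arange(0,3.1,.4):
        rs.append(fit(ms,bx,[g[0],g[1],0.074 if n=="tongs" else 0,y]))
    rs.sort(key=lambda r:r[1])
    for v,e in rs[:4]: print(n,np.round(v,4),round(np.degrees(v[3])%180,1),round(e,3))
E
```

```text
block [ 0.5412  0.2363 -0.0038  3.0058] 172.2 0.125
block [ 0.5412  0.2363 -0.0037 -0.1352] 172.3 0.125
block [ 0.5412  0.2362 -0.0036 -0.1362] 172.2 0.126
block [ 0.5412  0.2359 -0.004   3.0032] 172.1 0.127
holder [ 0.4254  0.378  -0.0031 -0.0908] 174.8 0.104
holder [ 0.4255  0.3781 -0.0031  3.0503] 174.8 0.104
holder [ 4.2540e-01  3.7810e-01 -3.0000e-03  3.0486e+00] 174.7 0.105
holder [ 0.4255  0.378  -0.0032 -0.094 ] 174.6 0.105
stand [ 0.4381  0.1194 -0.0064  0.1496] 8.6 0.734
stand [ 0.4381  0.1193 -0.0064  0.1366] 7.8 0.735
stand [ 0.4382  0.1197 -0.0062  3.2806] 8.0 0.735
stand [ 0.4381  0.1199 -0.0064  0.1487] 8.5 0.736
tongs [0.4381 0.1188 0.0701 0.151 ] 8.7 0.631
tongs [0.4382 0.1187 0.0703 3.2862] 8.3 0.631
tongs [0.4381 0.1189 0.0704 3.2954] 8.8 0.633
tongs [0.4379 0.1189 0.0702 3.3041] 9.3 0.633
```

```bash
cat > ov.py <<'E'
from fit import *
def overlay(c,img,items,win,k,out):
    x,y,w,h=win;o=cv2.resize(img[y:y+h,x:x+w],None,fx=k,fy=k,interpolation=cv2.INTER_CUBIC)
    for v,pts,col in items:
        u=((proj(c,place(np.array(pts)*1e-3,np.array(v)))+.5-[x,y])*k)
        cv2.polylines(o,[np.round(u*8).astype(np.int32)],True,col,1,cv2.LINE_AA,3)
    return o
def rect(sx,sy,z): return [[-sx/2,-sy/2,z],[sx/2,-sy/2,z],[sx/2,sy/2,z],[-sx/2,sy/2,z]]
E
python3 - <<'E'
from ov import *
V=dict(block=[.5412,.2363,-.0037,3.0058],holder=[.4254,.378,-.0031,3.05],stand=[.4381,.1194,-.0064,.15])
rows=[]
for c,ws in(("top",[(312,164,50,50),(236,208,50,50),(362,226,50,40)]),("side",[(270,178,50,60),(337,212,50,70),(322,140,50,70)])):
    im=cv2.imread(f"pics/{c}0.png");r=[]
    for n,w in zip(V,ws):
        v=V[n];b=(50,64,74) if n=="stand" else (54,64,70)
        it=[(v,rect(*b),(0,255,0))]
        it.append((v,rect(34 if 0 else 14,36 if n=="stand" else 34,b[2]),(255,0,255)))
        if n=="stand": it.append((v,rect(22,34,114),(255,255,0)))
        else: it.append((v,rect(66,76,0),(0,200,255)))
        o=overlay(c,im,it,(w[0],w[1],50,56),5.2,0);r.append(o)
    rows.append(np.hstack(r))
cv2.imwrite("pics/ov1.png",np.vstack(rows));print(np.vstack(rows).shape)
E
```

```text
(582, 780, 3)
```

View pics/ov1.png

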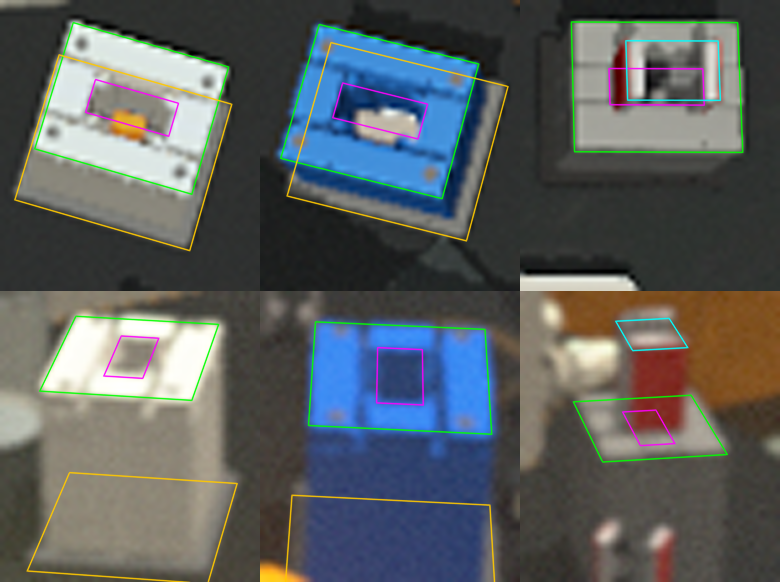

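The fits agree with both views: block and holder tops match, tongs plates close along image-horizontal, and measured heights are about 3 mm low, which is a camera bias. I'll refine the fits on image edges and then grasp the tongs.

```bash
cat > edge.py <<'E'
from ov import *
from scipy.ndimage import map_coordinates
def gm(im):
    g=[cv2.GaussianBlur(im[...,i].astype(np.float32),(0,0),.8) for i in range(3)]
    m=sum(np.hypot(cv2.Sobel(a,cv2.CV_32F,1,0),cv2.Sobel(a,cv2.CV_32F,0,1)) for a in g)
    return np.minimum(m,np.percentile(m,98))
def efit(ims,rects,v0,free=(0,1,3)):
    G={c:gm(i) for c,i in ims.items()};v0=np.array(v0,float);t=np.linspace(0,1,60)[:,None]
    E=np.vstack([a+(b-a)*t for r in rects for a,b in zip(np.array(r,float),np.roll(np.array(r,float),-1,0))])*1e-3
    sc=np.array([[.003,.003,.003,.06][i] for i in free])
    def vv(f): v=v0.copy();v[list(free)]+=f*sc;return v
    def cost(f):
        return -sum(map_coordinates(g,proj(c,place(E,vv(f)))[:,::-1].T,order=1).mean() for c,g in G.items())
    n=len(free);x=np.zeros(n)
    for k in(1,-1,.5): 
        r=minimize(cost,x,method="Nelder-Mead",options=dict(initial_simplex=x+np.vstack([np.zeros(n),np.eye(n)*k])));x=r.x
    return vv(x),r.fun
E
python3 - <<'E'
from edge import *
I={c:cv2.imread(f"pics/{c}0.png") for c in("top","side")}
V=dict(block=[.5412,.2363,-.0037,3.0058],holder=[.4254,.378,-.0031,3.05],stand=[.4381,.1194,-.0064,.15-np.pi*0])
for n,v in V.items():
    r=[rect(*((50,64,74) if n=="stand" else (54,64,70)))]
    a,_=efit(I,r,v,(0,1,2,3));print(n,"both",np.round(a,4))
    for c in I: print(n,c,np.round(efit({c:I[c]},r,[a[0],a[1],0,a[3]])[0],4), np.round(efit({c:I[c]},r,[a[0],a[1],a[2],a[3]])[0],4))
v=[.4381,.1188,.0703,.15]
print("tongs",np.round(efit(I,[rect(22,34,40)],v,(0,1,2,3))[0],4))
E
```

```text
block both [ 0.5404  0.2367 -0.0038  2.9935]
block top [0.5397 0.2366 0.     2.9931] [ 0.5408  0.2366 -0.0038  2.9927]
block side [0.5397 0.2449 0.     2.9764] [ 0.5401  0.2369 -0.0038  2.9834]
holder both [ 4.2520e-01  3.7850e-01 -3.0000e-03  3.0517e+00]
holder top [0.425  0.378  0.     3.0497] [ 4.2540e-01  3.7840e-01 -3.0000e-03  3.0511e+00]
holder side [0.4256 0.3842 0.     3.0506] [ 4.250e-01  3.791e-01 -3.000e-03  3.053e+00]
stand both [ 0.4378  0.1191 -0.0044  0.1266]
stand top [0.4374 0.1199 0.     0.1186] [ 0.4382  0.1192 -0.0044  0.1182]
stand side [0.4379 0.1307 0.     0.1285] [ 0.4371  0.1202 -0.0044  0.1301]
tongs [0.4356 0.1189 0.0671 0.1206]
```

```bash
cat > h.py <<'E'
from cell import manip
import numpy as np
def q(yaw):
    if True: 
        y=(yaw+np.pi/2)%np.pi-np.pi/2
    return [np.sin(-y/2),np.cos(y/2),0,0]
def st(tag=""):
    s=manip.sense();print(tag,round(s["time_s"],2),np.round(s["tcp_pos"],4),"gap",round(s["finger_gap"],4),"gf",np.round(s["grasp_force"],1),"F",np.round(s["contact_force"],1),"T",np.round(s["wrist_torque"],2));return s
E
python3 - <<'E'
from h import *
Q=q(.122)
manip.goto([.4378,.1195,.20],Q);st("above")
manip.servo_line([.4378,.1195,.078],Q,.12);st("down")
import cv2
for c in("top","side"):cv2.imwrite(f"pics/{c}1.png",manip.camera(c))
from ov import *
o=[cv2.resize(cv2.imread(f"pics/{c}1.png")[y:y+80,x:x+80],(400,400),interpolation=cv2.INTER_CUBIC) for c,x,y in(("top",345,200),("side",310,120))]
cv2.imwrite("pics/g1.png",np.hstack(o))
E
```

```text
above 2.59 [0.4378 0.12   0.2   ] gap 0.094 gf 0.0 F [0.2 0.  0.2] T [ 0.04 -0.   -0.  ]
down 3.76 [0.4381 0.1196 0.0785] gap 0.0938 gf 0.0 F [-0.2  0.4 -0.3] T [0.04 0.02 0.03]
```

View pics/g1.png

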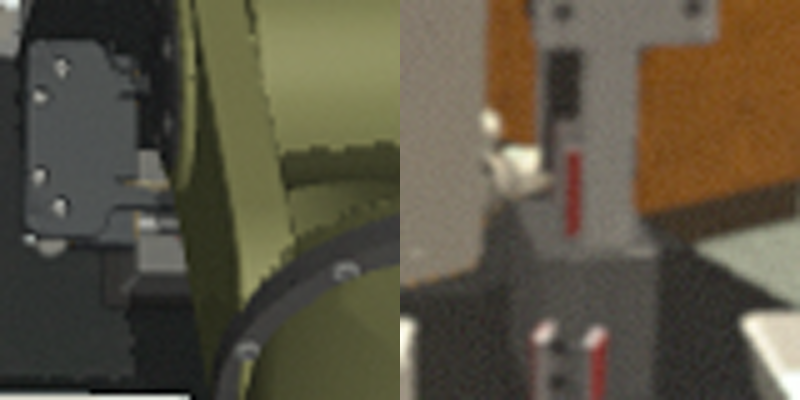

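The fingers straddle the tongs. The finger covers the plate once its yaw and perspective are allowed for. Now I squeeze lightly and lift.

Run:
```python
from h import *
manip.grab(11);a=st("grab")
p=a["tcp_pos"]
manip.servo_line([p[0],p[1],p[2]+.03],speed=.06);st("lift")
manip.servo_line([p[0],p[1],.21],speed=.15);st("up")
import json;json.dump(list(p),open("grasp.json","w"))
# look-alike-safe pose close to the block, tips clear, offset to see the tongs
Q=q(2.9927)
manip.goto([.5398,.2366,.215],Q);st("overblock")
import cv2
for c in("top","side"):cv2.imwrite(f"pics/{c}2.png",manip.camera(c))
o=[cv2.resize(cv2.imread(f"pics/{c}2.png")[y:y+100,x:x+80],(400,500),interpolation=cv2.INTER_CUBIC) for c,x,y in(("top",295,140),("side",260,140))]
cv2.imwrite("pics/g2.png",np.hstack(o))
```

```text
grab 4.85 [0.4378 0.1195 0.078 ] gap 0.0307 gf 11.0 F [ 0.5 -0.2  1. ] T [ 0.03 -0.06 -0.02]
lift 5.5 [0.4377 0.1195 0.108 ] gap 0.0312 gf 11.0 F [-0.6 -0.6 -0.8] T [0.04 0.02 0.04]
up 6.33 [0.4374 0.1195 0.209 ] gap 0.0309 gf 11.0 F [ 0.   0.3 -0.9] T [ 0.04  0.01 -0.01]
overblock 7.0 [0.5393 0.2364 0.2138] gap 0.0311 gf 11.0 F [-0.4 -0.8 -0.4] T [-0.   -0.05  0.07]
```

View pics/g2.png

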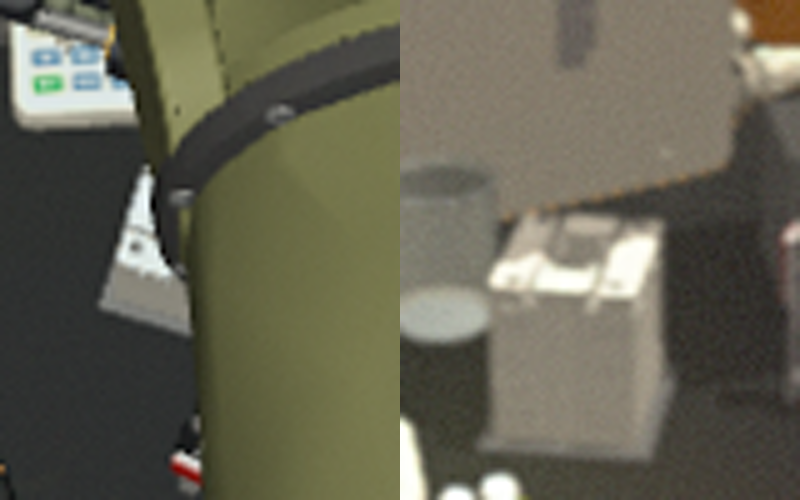

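The tongs are held at a gap of 31 mm. This crop shows the block but misses the tongs above it. I'll lower until the tips are just above the mouth and compare them in the side view.

Run:
```python
from h import *
from ov import *
manip.servo_line([.5397,.2366,.150],speed=.12);s=st("low")
im=manip.camera("side");cv2.imwrite("pics/side3.png",im)
p=s["tcp_pos"];v=[p[0],p[1],p[2]-.003,2.9927];z=.0
b=[.5401,.2369,-.0038,2.9927]
pl=[[-11,-15.5,0],[11,-15.5,0],[11,-15.5,40],[-11,-15.5,40]]
pl2=[[a,-y,c] for a,y,c in pl]
bl=[[-5,-12.5,-64],[5,-12.5,-64],[5,-12.5,0],[-5,-12.5,0]];bl2=[[a,-y,c] for a,y,c in bl]
w=(260,130,80,100)
A=overlay("side",im,[],w,5,0)
B=overlay("side",im,[(v,pl,(0,255,0)),(v,pl2,(0,200,255)),(v,bl,(0,255,0)),(v,bl2,(0,200,255)),(b,rect(54,64,70),(255,255,0)),(b,rect(14,34,70),(255,0,255))],w,5,0)
cv2.imwrite("pics/g3.png",np.hstack([A,B]))
```

```text
low 7.79 [0.54   0.2366 0.1509] gap 0.0308 gf 11.0 F [-0.7  0.2 -0.6] T [ 0.01  0.01 -0.05]
```

View pics/g3.png

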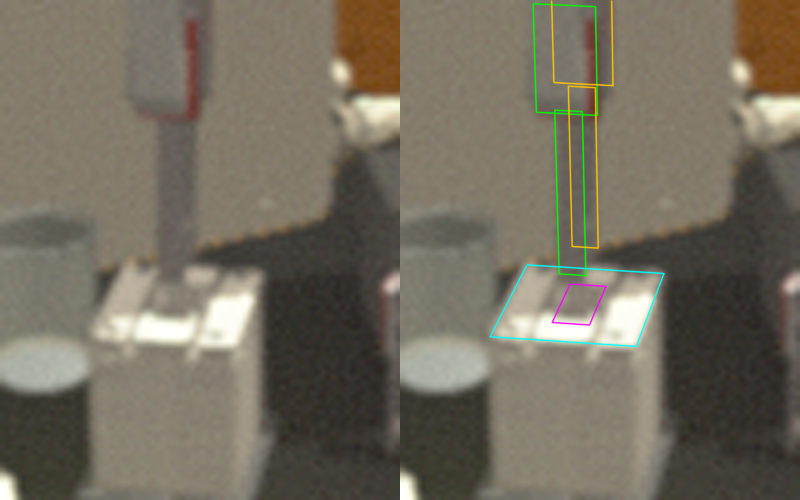

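The tongs' columns match the prediction (blades 158–195). The row offset equals the known camera bias, so x and y agree. I descend by feel.

```bash
cat >> h.py <<'E'
def F(): return np.array(manip.sense()["contact_force"])
def down(x,y,z0,z1,step,lim,speed=.05,latl=6):
    f0=F()
    for z in np.r_[np.arange(z0,z1,-step),z1]:
        manip.servo_line([x,y,z],speed=speed);f=F()
        if f[2]-f0[2]>lim or np.hypot(*(f-f0)[:2])>latl: st("contact");return z
    st("end");return None
E
python3 - <<'E'
from h import *
x,y=.5399,.2368
manip.servo_line([x,y,.148],speed=.1)
r=down(x,y,.142,.092,.006,4)
if r is None: print(down(x,y,.0905,.078,.0015,3,.03))
E
```

```text
end 10.74 [0.5399 0.2368 0.0919] gap 0.0309 gf 11.0 F [ 0.1 -0.2 -0.2] T [0.02 0.01 0.02]
contact 12.24 [0.5403 0.2369 0.0837] gap 0.0306 gf 11.0 F [-0.2 -1.3  5.6] T [-0.13  0.12 -0.03]
0.08299999999999999
```

The ledges met the spacer exactly where expected (TCP 0.083). I grip and draw it out.

Run:
```python
from h import *
x,y=.5401,.2369
manip.servo_line([x,y,.0835],speed=.02)
manip.grab(35);st("sq")
manip.servo_line([x,y,.10],speed=.04);st("l1")
manip.servo_line([x,y,.14],speed=.08);st("l2")
manip.servo_line([x,y,.225],speed=.15);st("l3")
import cv2
manip.hold(.2);im=manip.camera("side");cv2.imwrite("pics/side4.png",im)
cv2.imwrite("pics/g4.png",cv2.resize(im[80:200,250:350],(500,600),interpolation=cv2.INTER_CUBIC))
```

```text
sq 12.71 [0.5403 0.2371 0.0837] gap 0.024 gf 35.0 F [0.2 1.4 4.6] T [ 0.38 -0.04 -0.02]
l1 13.27 [0.5402 0.2369 0.1001] gap 0.0239 gf 35.0 F [ 1.3  1.6 -1.4] T [ 0.51 -0.14 -0.  ]
l2 13.92 [0.54   0.2367 0.1399] gap 0.0242 gf 35.0 F [-0.1 -0.7 -1.7] T [ 0.01 -0.04  0.02]
l3 14.63 [0.5397 0.2367 0.2238] gap 0.0242 gf 35.0 F [-1.3  0.4 -2.1] T [ 0.03 -0.02  0.02]
```

View pics/g4.png

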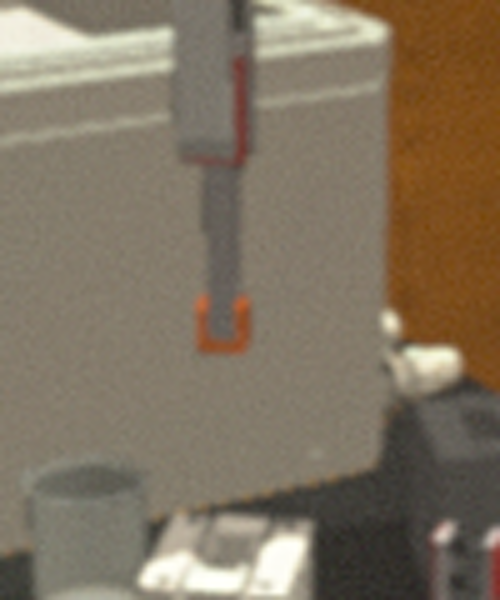

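The spacer is gripped squarely in the blades, at orange (197–248, 297–353) in the crop. I carry it over the holder and descend by feel.

Run:
```python
from h import *
x,y=.4252,.3782
manip.goto([x,y,.215],q(3.051))
manip.servo_line([x,y,.150],speed=.12);manip.hold(.15);st("hover")
print(down(x,y,.146,.120,.002,4,.05,5))
```

```text
hover 16.48 [0.4256 0.3784 0.1509] gap 0.0239 gf 35.0 F [-0.2  0.6 -0.9] T [ 0.02 -0.01 -0.01]
end 19.98 [0.4252 0.3782 0.1198] gap 0.024 gf 35.0 F [ 0.7  4.5 -3. ] T [ 1.09 -0.25  0.01]
None
```

Run:
```python
from h import *
x,y=.4252,.3782
for dy in(.0005,.001,.0015):
    manip.servo_line([x,y+dy,.1198],speed=.02);manip.hold(.1);s=st(dy)
    if abs(s["contact_force"][1])<1.5:break
```

```text
0.0005 20.33 [0.4251 0.3785 0.1197] gap 0.0239 gf 35.0 F [-0.9  0.7 -1.5] T [ 0.3  -0.06 -0.03]
```

Run:
```python
from h import *
x,y=.4252,.3788
z=.119
while z>.077:
    z-=.002 if z>.090 else .0005
    manip.servo_line([x,y,z],speed=.03);f=F()
    if z<.0905 or abs(f[:2]).max()>4 or f[2]>5: print(round(z,4),np.round(f,1))
    if f[2]>7.5 or np.hypot(*f[:2])>8: break
st("stop")
```

```text
0.089 [ 2.6  0.  -2. ]
0.0885 [ 2.1 -0.5 -0.4]
0.088 [ 1.6  0.6 -1.5]
0.0875 [ 2.   0.5 -0.5]
0.087 [ 2.3 -0.4 -1. ]
0.0865 [ 1.8  0.3 -0.4]
0.086 [ 2.  -0.3 -0.3]
0.0855 [ 0.9  0.4 -1.1]
0.085 [ 2.7 -0.3 -0.8]
0.0845 [ 2.4 -0.4 -2.1]
0.084 [ 1.4 -1.3 -1.2]
0.0835 [ 1.8 -0.4 -0.6]
0.083 [ 2.9 -0.2 -1.3]
0.0825 [ 1.2 -0.   1.8]
0.082 [ 1.  -1.5  6.7]
0.0815 [ 0.6 -1.8 10.8]
stop 27.83 [0.4256 0.379  0.0826] gap 0.024 gf 35.1 F [ 0.6 -1.8 10.8] T [-0.61 -0.08  0.01]
```

The seat is felt at TCP ≈ 0.0826, so the seat is about 9.6 mm high, which is in range. I press to about 12 N and hold.

Run:
```python
from h import *
x,y=.4252,.3788;z=.0815
def fz(n=4):
    a=[]
    for _ in range(n): a.append(F()[2]);manip.hold(.03)
    return np.mean(a)
f=fz();print(f)
for _ in range(4):
    if f>=11.3: break
    z-=.00015;manip.servo_line([x,y,z],speed=.01);f=fz();print(round(z,5),f)
for _ in range(6): manip.hold(.1);print(np.round(F(),1))
st("pressed")
```

```text
10.7268370995475
0.08135 11.801631598803697
[ 0.2 -2.2 12.3]
[-0.  -3.  12.3]
[-1.5 -2.3 13.3]
[-0.3 -2.9 11.4]
[-0.6 -2.  12.8]
[-0.3 -2.7 12. ]
pressed 28.95 [0.4256 0.379  0.0826] gap 0.0239 gf 35.1 F [-0.3 -2.7 12. ] T [-0.68  0.07 -0.  ]
```

Run:
```python
from h import *
x,y=.4252,.3788
manip.servo_line([x,y,.0825],speed=.02);st("ease")
manip.grab(11);manip.hold(.2);s=st("rel")
if s["finger_gap"]>.029:
    manip.servo_line([x,y,.086],speed=.03);st("u0")
    manip.servo_line([x,y,.10],speed=.05);st("u1")
    manip.servo_line([x,y,.15],speed=.08);st("u2")
    manip.servo_line([x,y,.22],speed=.15);manip.hold(.1);st("u3")
    import cv2
    im=manip.camera("side");cv2.imwrite("pics/side5.png",im)
    cv2.imwrite("pics/g5.png",cv2.resize(im[130:290,310:410],(375,600),interpolation=cv2.INTER_CUBIC))
```

```text
ease 29.2 [0.4253 0.3789 0.0826] gap 0.0242 gf 35.0 F [ 2.2 -0.2  4. ] T [-0.12 -0.44  0.02]
rel 29.62 [0.4252 0.3789 0.0826] gap 0.0315 gf 11.0 F [ 0.8 -0.2  4.5] T [-0.02 -0.13  0.03]
u0 29.88 [0.425  0.3787 0.0858] gap 0.0309 gf 11.0 F [-0.   0.1 -1.5] T [ 0.03 -0.03 -0.01]
u1 30.32 [0.4253 0.3789 0.1003] gap 0.0307 gf 11.0 F [ 0.4  0.3 -1.5] T [0.01 0.04 0.04]
u2 31.09 [0.425  0.3787 0.1496] gap 0.0311 gf 11.0 F [ 0.2  0.5 -1.3] T [ 0.04 -0.01 -0.  ]
u3 31.81 [0.4248 0.3785 0.2185] gap 0.0306 gf 11.0 F [-0.2 -0.2 -1.2] T [ 0.03 -0.01  0.01]
```

View pics/g5.png

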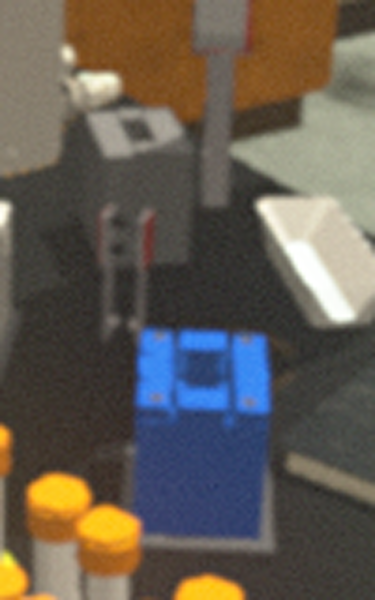

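The tongs are empty and clear, and the spacer stayed in the holder. I return the tongs to the stand.

Run:
```python
from h import *
x,y=.4378,.1195
manip.goto([x,y,.215],q(.122))
manip.servo_line([x,y,.150],speed=.12);manip.hold(.1);st("hov")
r=down(x,y,.144,.084,.006,4,.08);print(r)
if r is None: print(down(x,y,.083,.0755,.001,2.5,.03,8))
```

```text
hov 33.67 [0.4382 0.1197 0.1508] gap 0.031 gf 11.0 F [-0.9  0.2 -0.9] T [ 0.03 -0.01 -0.01]
end 36.42 [0.4376 0.1195 0.0836] gap 0.0309 gf 11.0 F [-0.2  0.1 -1. ] T [0.02 0.01 0.  ]
None
contact 38.17 [0.438  0.1195 0.0774] gap 0.0309 gf 11.0 F [-2.  -0.8  5.9] T [-0.04  0.35 -0.04]
0.077
```

Run:
```python
from h import *
from ov import *
manip.open();manip.hold(.2);st("open")
manip.servo_line([.4378,.1195,.20],speed=.1);st("up")
manip.goto([.33,.30,.25],q(.6));manip.hold(.2);st("away")
o=[]
for c,w in(("top",(240,165,170,100)),("side",(250,130,150,160))):
    im=manip.camera(c);cv2.imwrite(f"pics/{c}6.png",im);x,y,a,b=w;k=400/a
    m=cv2.resize(im[y:y+b,x:x+a],None,fx=k,fy=k,interpolation=cv2.INTER_CUBIC);o.append(cv2.copyMakeBorder(m,0,430-m.shape[0],0,0,0))
cv2.imwrite("pics/g6.png",np.hstack(o))
```

```text
open 39.43 [0.4378 0.1195 0.077 ] gap 0.0938 gf 0.0 F [-0.4 -0.9  0.1] T [0.1  0.04 0.  ]
up 40.82 [0.4376 0.1195 0.1994] gap 0.0936 gf 0.0 F [-0.1 -0.2 -0.2] T [0.1  0.02 0.  ]
away 41.88 [0.3307 0.2992 0.2497] gap 0.094 gf 0.0 F [ 0.9 -0.2 -0.3] T [0.11 0.   0.03]
```

View pics/g6.png

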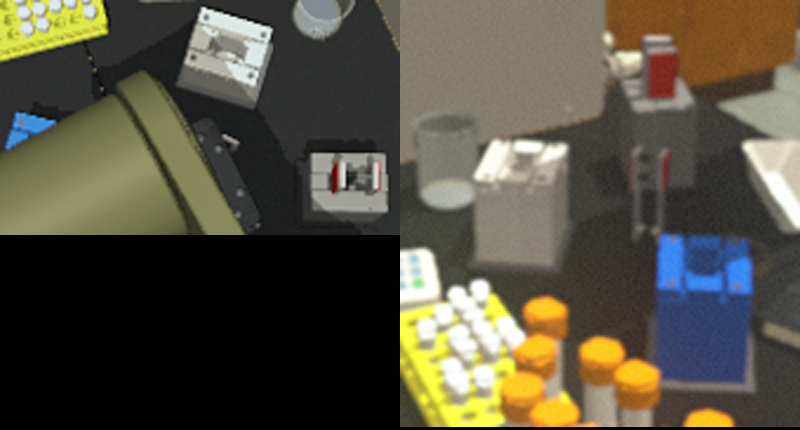

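The tongs stand upright in their stand, the parking well is empty, and nothing else has moved. I hand the job in.

```bash
python3 -c "
from cell import manip
print(manip.job_done())"
```

```text
the job is handed in; nothing more can be done
None
```

I handed the job in at about 42 s of the 67 s allowed (no verdict came back): the spacer was pressed home in the blue holder at about 12 N and left there, and the tongs are back upright in their stand.

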